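# Prop the parts chest's lid open

### The arm

A 6-joint arm with a two-finger parallel gripper is mounted at the origin on the work surface. World frame = base frame: x ahead of the robot, y to its left, z up, the work surface at z = 0. Lengths are in m, angles in rad, forces in N, time in s.
With the tool pointing down it reaches from about 0.375 to 0.975 m from the base axis. Payload 3.8 kg.
Tool frame: the origin (TCP) lies on the centre line of the jaws, within the pads' length; the fingertips stand 25 mm ahead of it and the grasp point (between the pads) lies 6 mm ahead of it; z points along the fingers, y is the direction in which the jaws open and shut (so a half turn about z gives the same grasp; the last joint's range is limited). The gripper opens to 85 mm and grips with 20 to 120 N. Pads are 22 mm wide; open, the fingers measure 114 mm over their backs; the gripper's body (76 mm by 85 mm) begins 54 mm behind the grasp point. The pads swing forward as they close: fully open they stand 13 mm farther back than shut.
Start: joints at [1.166, 0.264, 1.604, -0, 1.274, -0.037], TCP at [0.243, 0.63, 0.256] pointing down, gripper open.
Joint ranges: [-2.63, 2.63], [-0.94, 2.18], [0.31, 2.57], [-1.31, 4.45], [0, 2.66], [-2.55, 2.55]. Speed limits (rad/s): [2.57, 2.57, 3.14, 3.14, 3.14, 3.14].

### API

Orientations are given as a rotation vector (axis times angle).
In Python, from workcell import bot gives the robot as it stands.
- The arm moves only by the tool servo_tool, never from a script. Its argument "moves" is a list of rows, each a list of 3 entries, a list of its own where there are three numbers: the closure in counts, from 0 (fully open) to 255 (shut), then the shift along the tool's x, y, z in m, then the turn about the tool's z in rad. A call has exactly 8 rows; each row shifts and turns the pose as measured when the row begins, along the tool's axes as they then stand; what a row does not reach is not made up. A row lasts 1/12 s, in which the tool goes at most 41.7 mm and 7.16 degrees, less where a joint would pass 70% of its speed; a pose out of reach is approached as far as the arm can. A call is refused whole if a number of a shift passes 0.0417 or a number of a turn 0.125, either way. A call with a gripper value outside its range is refused whole. The fingers move at their own pace and stop on an object; "newtons" is the grip in N (left out, the last holds). Time passes only in rows, so rows that do not move let the fingers close, or fill a call up. It gives the time, the measured TCP pose, the force and the opening at its end, in the units of the state.
- bot.read_state(): the state, without advancing time (a new reading comes with each control period).
- bot.read_camera(name): name is "scene" or "side" or "wrist"; returns a dict with "pixels" (420x560x3 uint8, red, green, blue), "depth" (420x560 float32, m along the optical axis (not along the pixel's ray), 0 where there is no reading), "intrinsics" (3x3 intrinsics, pixels), "dist" ([k1, k2, p1, p2, k3] as OpenCV has them; the pictures are not rectified), "R" (3x3) and "t" (3): a world point X has camera coordinates R X + t. Camera axes: x right, y down, z forward; pixel columns grow to the right and rows downward; lengths in m; the calibration is good to about 2 mm. A picture is of the moment at which its call begins.
- bot.finish_job(): hands the job in, once; it reports no verdict.
The state is a dict: "time": time; "q": joint angles; "joint_vel": joint speeds; "joint_torque": joint torques, N m; "tool_pos": TCP position; "tcp_rot": TCP orientation; "wrist_force": force on the tool from outside, world axes, zero at the start; "torque": the same for the moment, N m; "width": opening from 0.0 (shut) to 1.0 (fully open).
Only numpy, scipy, OpenCV 4.12 (cv2) and the standard library are available. Lean on these libraries where they do the work, as an engineer would, in place of code of your own. Each camera call takes 0.05 s, during which the arm holds its last target.

### The job

The raised lid of the green parts chest is held up only by its stiff hinge. Swing the chest's prop rod up out of its clip by its black grip until the cross-bar stands below the notch of the bracket on the lid's side edge, and let go; then push the lid down until the cross-bar is fully home in the notch, so that the rod holds the lid open.

Things in the scene. Friction and masses are not known exactly. Their poses are not given: they have to be found in the camera images.
- rod (a joint): angle of the steel prop rod along the chest's right flank, 18 mm off it; pivot at its end nearer the robot, 145 mm from its cross-bar. 0 = level in its open clip (lifts out freely), pi/2 = upright, limit 2.0; rising, the cross-bar moves up and towards the robot. About 2 N swings it; it stays where left. At 0.97 (0.85-1.09 will do) the cross-bar is in the path of the notch as the lid is lowered
- bar (a point): middle of the round black grip (18 mm thick, 66 mm long) on the outer end of the rod's level cross-bar (12 mm thick), on its axis, 102 mm out from the chest's flank, 85 mm above the table at first. Frame turns with the rod: the pivot axis is 145 mm away in -x; y runs along the cross-bar to the chest, parallel to the lid's hinge; z is up and x along the chest's flank while the rod is in its clip
- lid (a joint): opening of the flat lid (244 mm wide) of the chest (280 front to back, 240 wide, 100 mm high), hinged on the far rim 104 mm above the table. 0 = shut, level; grows as the edge near the robot rises; starts at 0.85 to 1.05. The stiff hinge keeps it where left: 1 to 3 N down at the free edge lowers it, 4 to 7 N up raises it. It rests on the cross-bar at 0.60
- notch (a point): where the cross-bar's axis lies when home in the bracket on the lid's right edge: an inverted U, 32 mm wide inside, 16 thick, lips splayed to a 55 mm mouth 26 mm below. Frame turns with the lid: x towards the hinge, y left along it, z out of the lid's outer face. In it the hinge is at x 200, z 15, the middle of the free edge (push here) at x -84, y 157, z 16, the homed grip at y -65 mm

How it is judged:
On the way:
1. the prop rod is swung up out of its clip (value of joint rod above 0.6 rad), for 0.1 s.
At the end, for the whole second after the job is handed in: The prop rod's cross-bar lies in the lid's notch (within 18 mm along the lid, within 8 mm of fully home), the lid rests on it at 0.5 to 0.7 rad open, and lid and rod are at rest (x of bar in the frame of notch between -0.018 and 0.018 m and z of bar in the frame of notch between -0.008 and 0.008 m and value of joint lid between 0.5 and 0.7 rad and velocity of joint lid between -0.05 and 0.05 rad/s and velocity of joint rod between -0.05 and 0.05 rad/s); the robot touches nothing.
It also fails if it takes over 51 s, if anything falls off the work surface, if the arm or the gripper's body presses on something with over 40 N, if the wrist force passes 120 N, or if a joint passes its speed limit or range.

## Working session

There is one attempt and no reset: what is moved stays moved. The work goes in short steps, Python scripts to look and compute and a tool call to move; the robot and the scene stay as the last step left them, time stands still between calls to the robot, and variables do not carry over. Pictures are saved under pics/ and viewed, and the job is handed in when it is done.

Besides the shell and the picture viewer there is one more tool, called by a JSON object that holds its "method" and its "body", one argument or row to a line. servo_tool: Moves the arm, as the interface text tells. Its arguments: {"type":"object","properties":{"moves":{"type":"array","items":{"type":"array"}},"newtons":{"type":"number"}},"required":["moves"]}

```bash
mkdir -p pics; ls
python3 - <<'E'
from workcell import bot
import cv2,numpy as np
s=bot.read_state(); print(s)
for n in ("scene","side","wrist"):
    c=bot.read_camera(n); cv2.imwrite(f"pics/{n}0.png",c["pixels"][:,:,::-1]); np.savez(f"pics/{n}0.npz",**c)
    print(n,c["intrinsics"],c["dist"],c["R"],c["t"])
E
```

```text
pics
{'time': 0.0, 'q': array([ 1.16609516e+00,  2.64723225e-01,  1.60538817e+00,  2.31933955e-05,
        1.27369578e+00, -3.68739155e-02]), 'joint_vel': array([ 0.00106036, -0.00153461,  0.00037574,  0.00060023, -0.0006474 ,
        0.00119782]), 'joint_torque': array([ 2.55017178e-03, -5.15091598e+01, -3.67319691e+01,  4.10257223e-05,
        1.28810757e-02,  3.93764594e-05]), 'tool_pos': array([0.24243297, 0.6292321 , 0.25497448]), 'tcp_rot': array([-0.57444757, -3.08810947,  0.00338595]), 'wrist_force': array([-0.30634725, -0.1140785 ,  0.40834475]), 'torque': array([-0.06554607, -0.0026622 , -0.04265384]), 'width': 0.9958779446058058}
scene [[424.2204243    0.         285.83175442]
 [  0.         424.2204243  212.3313388 ]
 [  0.           0.           1.        ]] [-0.11618366  0.          0.          0.          0.        ] [[ 0.20733641  0.97821498  0.0103474 ]
 [ 0.68086279 -0.13670029 -0.71954075]
 [-0.70245105  0.15623215 -0.69437313]] [-0.1817663  -0.25487766  1.13504107]
side [[452.35520246   0.         270.04466342]
 [  0.         452.35520246 208.26071535]
 [  0.           0.           1.        ]] [-0.10499678  0.          0.          0.          0.        ] [[ 0.88744228 -0.46087045 -0.00668057]
 [-0.34238343 -0.6494442  -0.67896673]
 [ 0.30857704  0.6048311  -0.73413865]] [-0.47100771  0.34052659  0.66490484]
wrist [[331.27453121   0.         284.89087219]
 [  0.         331.27453121 203.38525702]
 [  0.           0.           1.        ]] [-0.07771747  0.          0.          0.          0.        ] [[ 0.35951305  0.93313771 -0.00209406]
 [ 0.88947728 -0.34201171  0.30308111]
 [ 0.28210022 -0.11082423 -0.95296246]] [-0.67296205 -0.03946318  0.38053355]
```

View pics/scene0.png

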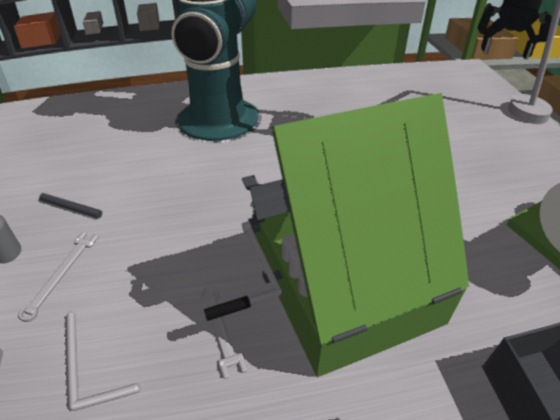

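View pics/side0.png

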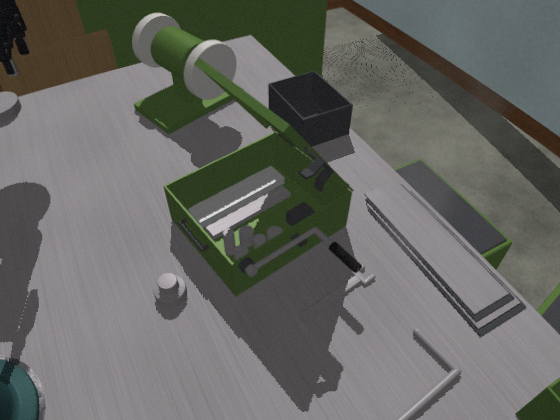

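View pics/wrist0.png

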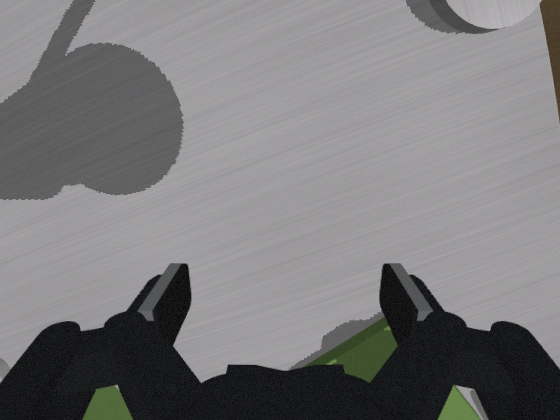

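The scene view looks back at the robot. The lid is at about (280-465, 95-340), the black grip at (228,307) and the bracket at (268,197). In the side view the grip is at (345,257), the rod pivot near (250,268) and the bracket near (322,178). Next I measure these from depth.

```bash
cat > h.py <<'E'
import numpy as np,cv2
def cloud(c):
    K=c["intrinsics"];d=c["depth"];h,w=d.shape
    uv=np.stack(np.meshgrid(np.arange(w),np.arange(h)),-1).reshape(-1,1,2).astype(np.float64)
    n=cv2.undistortPoints(uv,K,c["dist"]).reshape(h,w,2)
    P=np.dstack([n[...,0]*d,n[...,1]*d,d])
    return (P-c["t"])@c["R"]   # R^T(P-t)
def proj(c,X):
    return cv2.projectPoints(np.array(X,float).reshape(-1,3),cv2.Rodrigues(c["R"])[0],c["t"],c["intrinsics"],c["dist"])[0].reshape(-1,2)
E
python3 - <<'E'
from h import *
for n,box in (("scene",(195,285,260,325)),("side",(322,235,368,275))):
    c=np.load(f"pics/{n}0.npz");X=cloud(c);p=c["pixels"].astype(int)
    m=np.zeros(p.shape[:2],bool);x0,y0,x1,y1=box;m[y0:y1,x0:x1]=1
    k=m&(p.max(2)<45)&(c["depth"]>0)
    P=X[k];P=P[P[:,2]>.06]
    mu=np.median(P,0);Q=P[np.linalg.norm(P-mu,axis=1)<.06]
    mu=Q.mean(0);u,s,v=np.linalg.svd(Q-mu);a=v[0];t=(Q-mu)@a
    cam=-c["R"].T@c["t"]
    print(n,len(Q),"mean",mu,"axis",a,"ext",t.min(),t.max(),"mid",mu+a*(np.percentile(t,1)+np.percentile(t,99))/2,"cam",cam, Q[:,2].min(),Q[:,2].max())
c=np.load("pics/scene0.npz");X=cloud(c);p=c["pixels"].astype(int)
g=(p[...,1]>p[...,0]+25)&(p[...,1]>p[...,2]+40)&(c["depth"]>0)
m=np.zeros(g.shape,np.uint8);cv2.fillPoly(m,[np.array([(295,140),(430,110),(455,275),(330,310)])],1)
P=X[(m>0)&g];mu=P.mean(0);u,s,v=np.linalg.svd(P-mu,full_matrices=False);nn=v[2];nn*=np.sign(nn[2])
r=(P-mu)@nn;P=P[abs(r)<.004];mu=P.mean(0);u,s,v=np.linalg.svd(P-mu,full_matrices=False);nn=v[2];nn*=np.sign(nn[2])
print("lid normal",nn,"tilt",np.arccos(nn[2]),"mu",mu,"rms",np.std((P-mu)@nn))
# all lid points
A=X.reshape(-1,3);sel=g.reshape(-1)&(abs((A-mu)@nn)<.006)&(np.linalg.norm(A-mu,axis=1)<.3)
h=np.cross([0,0,1],nn);h/=np.linalg.norm(h);print("hinge dir",h)
e=np.cross(nn,h); e*=np.sign(e[2]);L=A[sel]
for d,nm in ((h,"h"),(e,"e")):
    t=(L-mu)@d;print(nm,np.percentile(t,[0.2,1,50,99,99.8]))
print("e",e)
for q in [(280,127),(440,98),(467,280),(312,345),(335,340),(460,290)]:print(q,X[q[1],q[0]])
for a,b in (("scene",(268,195)),("scene",(255,182)),("scene",(268,278))):print(b,X[b[1],b[0]])
c=np.load("pics/side0.npz");X=cloud(c)
for b in [(250,268),(345,257),(318,236),(322,178),(167,188),(235,290),(350,195),(318,165)]:print("side",b,X[b[1],b[0]])
E
```

```text
scene 541 mean [ 0.66239883 -0.04124107  0.091393  ] axis [ 0.17287634 -0.98494003 -0.00262922] ext -0.032697984607853246 0.031988367161819686 mid [ 0.66235829 -0.04101008  0.09139362] cam [ 1.00853428 -0.03436525  0.60662796] 0.0815386568358643 0.09676969406663426
side 351 mean [ 0.65314302 -0.04229052  0.09035529] axis [ 0.18071405 -0.98352007 -0.00554132] ext -0.03509961080006679 0.030800288839388505 mid [ 0.65290275 -0.04098287  0.09036265] cam [ 0.32940845 -0.39807564  0.71619196] 0.07966473885443724 0.09596767142240906
lid normal [0.79960989 0.14210714 0.58346344] tilt 0.9478095514896869 mu [0.64373308 0.1706513  0.22908283] rms 0.0010667874344344173
hinge dir [-0.17497875  0.98457221  0.        ]
h [-0.11601832 -0.11438162 -0.00808153  0.12376845  0.1263692 ]
e [-0.15561282 -0.14835518 -0.00022418  0.12845556  0.13046431]
e [-0.57446189 -0.10209371  0.81213941]
(280, 127) [0.58775927 0.05067026 0.33253202]
(440, 98) [0.54936292 0.28100162 0.32909776]
(467, 280) [0.70355177 0.30864083 0.11416885]
(312, 345) [0.72582544 0.06944377 0.05697372]
(335, 340) [0.75067157 0.09130853 0.10671862]
(460, 290) [0.71453001 0.2928116  0.10888774]
(268, 195) [0.63138397 0.0272265  0.26703832]
(255, 182) [0.6043544  0.01565703 0.26714665]
(268, 278) [0.61803034 0.02610851 0.0864559 ]
side (250, 268) [0.4991659  0.01091902 0.09157979]
side (345, 257) [ 0.6523165  -0.0453654   0.09323662]
side (318, 236) [0.63930856 0.0207834  0.08584316]
side (322, 178) [0.63016972 0.014825   0.23804195]
side (167, 188) [0.43528366 0.25085326 0.10029674]
side (235, 290) [0.47319897 0.02566467 0.02179206]
side (350, 195) [0.74463001 0.07484958 0.0922337 ]
side (318, 165) [0.61712557 0.01012198 0.2738749 ]
```

Run:
```python
import cv2
a=cv2.imread("pics/side0.png")[130:310,150:390];cv2.imwrite("pics/s0z.png",cv2.resize(a,None,fx=3.3,fy=3.3,interpolation=cv2.INTER_CUBIC))
a=cv2.imread("pics/scene0.png")[160:340,170:350];cv2.imwrite("pics/c0z.png",cv2.resize(a,None,fx=3.3,fy=3.3,interpolation=cv2.INTER_CUBIC))
```

```text
(no output)
```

View pics/s0z.png

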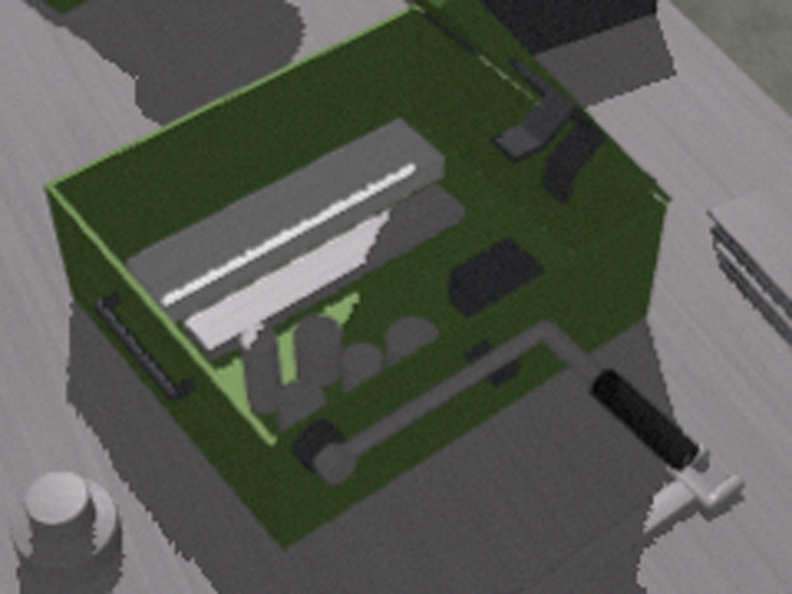

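View pics/c0z.png

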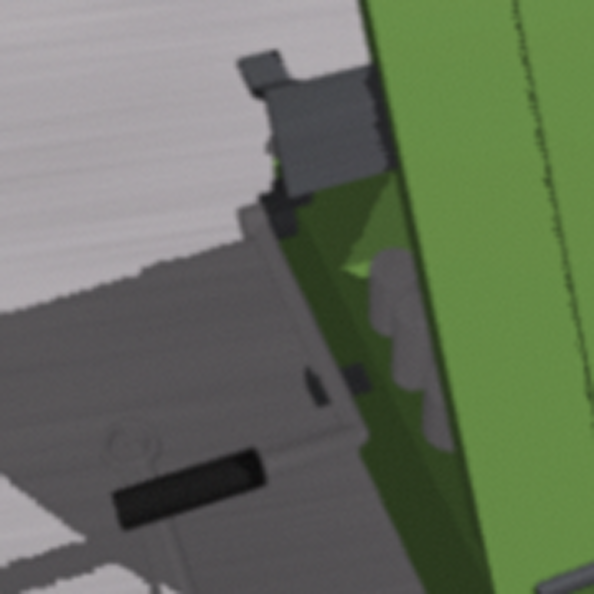

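```bash
cat >> h.py <<'E'
from scipy.spatial.transform import Rotation as Ro
f=np.array([.9844,.176,0]);l=np.array([-.176,.9844,0])
def chest(p): p=np.asarray(p); return np.array([p@f,p@l,p[2]])
def world(c): return c[0]*f+c[1]*l+np.array([0,0,c[2]])
def st():
    from workcell import bot
    s=bot.read_state();R=Ro.from_rotvec(s["tcp_rot"]).as_matrix()
    a=np.arctan2(R[1,0],R[0,0]); t=np.arctan2(l[1],l[0])
    print("t",round(s["time"],2),"chest",chest(s["tool_pos"]).round(4),"turn needed",round(-((t-a+np.pi)%(2*np.pi)-np.pi),3),"z",R[:,2].round(3),"F",s["wrist_force"].round(1),"w",round(s["width"],3),"q",s["q"].round(2))
    return s,R
def plan(target_w,n,turn=0,grip=0):
    s,R=st();d=(np.asarray(target_w)-s["tool_pos"])/n
    for i in range(n):
        Ri=R@Ro.from_rotvec([0,0,turn/n*i]).as_matrix()
        print([grip,[round(float(v),4) for v in Ri.T@d],round(turn/n,3)])
E
python3 -c "
from h import *
plan([.43,-.13,.255],24,1.03)"
```

```text
t 0.15 chest [0.3495 0.5769 0.2552] turn needed 1.026 z [-0.001 -0.002 -1.   ] F [-0.1 -1.2  0.5] w 1.002 q [ 1.17  0.26  1.61  0.    1.27 -0.04]
[0, [-0.0187, -0.0267, 0.0001], 0.043]
[0, [-0.0198, -0.0259, 0.0001], 0.043]
[0, [-0.0209, -0.025, 0.0001], 0.043]
[0, [-0.0219, -0.0241, 0.0001], 0.043]
[0, [-0.023, -0.0231, 0.0001], 0.043]
[0, [-0.0239, -0.0221, 0.0001], 0.043]
[0, [-0.0249, -0.0211, 0.0001], 0.043]
[0, [-0.0257, -0.02, 0.0001], 0.043]
[0, [-0.0266, -0.0189, 0.0001], 0.043]
[0, [-0.0274, -0.0177, 0.0001], 0.043]
[0, [-0.0281, -0.0165, 0.0001], 0.043]
[0, [-0.0288, -0.0153, 0.0001], 0.043]
[0, [-0.0294, -0.0141, 0.0001], 0.043]
[0, [-0.03, -0.0128, 0.0001], 0.043]
[0, [-0.0305, -0.0115, 0.0001], 0.043]
[0, [-0.031, -0.0102, 0.0001], 0.043]
[0, [-0.0314, -0.0088, 0.0001], 0.043]
[0, [-0.0317, -0.0075, 0.0001], 0.043]
[0, [-0.032, -0.0061, 0.0001], 0.043]
[0, [-0.0322, -0.0047, 0.0001], 0.043]
[0, [-0.0324, -0.0033, 0.0001], 0.043]
[0, [-0.0325, -0.0019, 0.0001], 0.043]
[0, [-0.0326, -0.0005, 0.0001], 0.043]
[0, [-0.0326, 0.0009, 0.0001], 0.043]
```

{"method": "servo_tool", "body": {
  "moves": [
    [0, [-0.019, -0.027, 0], 0.043],
    [0, [-0.02, -0.026, 0], 0.043],
    [0, [-0.021, -0.025, 0], 0.043],
    [0, [-0.022, -0.024, 0], 0.043],
    [0, [-0.023, -0.023, 0], 0.043],
    [0, [-0.024, -0.022, 0], 0.043],
    [0, [-0.025, -0.021, 0], 0.043],
    [0, [-0.026, -0.02, 0], 0.043]
  ]
}}

```text
time: 0.82
tool_pos: [0.3035, 0.3698, 0.2497]
tcp_rot: [-1.104, -2.939, 0.01]
wrist_force: [1.0, -0.2, 0.7]
width: 1.0
```

```bash
python3 -c "
from h import *
plan([.43,-.13,.255],16,.7)"
```

```text
t 0.82 chest [0.3639 0.3106 0.2497] turn needed 0.675 z [-0.004 -0.005 -1.   ] F [ 1.  -0.2  0.7] w 1.0 q [ 0.83 -0.11  2.01 -0.    1.24 -0.02]
[0, [-0.0265, -0.0183, -0.0002], 0.044]
[0, [-0.0273, -0.0171, -0.0002], 0.044]
[0, [-0.028, -0.0159, -0.0002], 0.044]
[0, [-0.0287, -0.0147, -0.0002], 0.044]
[0, [-0.0293, -0.0134, -0.0002], 0.044]
[0, [-0.0299, -0.0121, -0.0002], 0.044]
[0, [-0.0304, -0.0108, -0.0002], 0.044]
[0, [-0.0308, -0.0095, -0.0002], 0.044]
[0, [-0.0312, -0.0081, -0.0002], 0.044]
[0, [-0.0315, -0.0067, -0.0002], 0.044]
[0, [-0.0318, -0.0054, -0.0002], 0.044]
[0, [-0.032, -0.004, -0.0002], 0.044]
[0, [-0.0321, -0.0026, -0.0002], 0.044]
[0, [-0.0322, -0.0012, -0.0002], 0.044]
[0, [-0.0322, 0.0003, -0.0002], 0.044]
[0, [-0.0322, 0.0017, -0.0002], 0.044]
```

{"method": "servo_tool", "body": {
  "moves": [
    [0, [-0.027, -0.018, 0], 0.042],
    [0, [-0.027, -0.017, 0], 0.042],
    [0, [-0.028, -0.016, 0], 0.042],
    [0, [-0.029, -0.015, 0], 0.042],
    [0, [-0.029, -0.013, 0], 0.042],
    [0, [-0.03, -0.012, 0], 0.042],
    [0, [-0.03, -0.011, 0], 0.042],
    [0, [-0.031, -0.0095, 0], 0.042]
  ]
}}

```text
time: 1.48
tool_pos: [0.3654, 0.1069, 0.2492]
tcp_rot: [-1.599, -2.704, 0.011]
wrist_force: [1.0, 0.2, -0.4]
width: 1.003
```

{"method": "servo_tool", "body": {
  "moves": [
    [0, [-0.031, -0.008, 0], 0.042],
    [0, [-0.031, -0.007, 0], 0.042],
    [0, [-0.032, -0.005, 0], 0.042],
    [0, [-0.032, -0.004, 0], 0.042],
    [0, [-0.032, -0.003, 0], 0.042],
    [0, [-0.032, -0.001, 0], 0.042],
    [0, [-0.032, 0, 0], 0.042],
    [0, [-0.032, 0.001, 0], 0.042]
  ]
}}

```text
time: 2.15
tool_pos: [0.4252, -0.1556, 0.2501]
tcp_rot: [2.049, 2.377, -0.008]
wrist_force: [0.9, 0.2, 0.3]
width: 1.001
```

Run:
```python
from h import *
from workcell import bot
s,R=st()
for n in ("scene","side"):
    c=bot.read_camera(n); cv2.imwrite(f"pics/{n}1.png",c["pixels"][:,:,::-1]); np.savez(f"pics/{n}1.npz",**c)
```

```text
t 2.15 chest [ 0.3912 -0.228   0.2501] turn needed -0.029 z [-0.001 -0.006 -1.   ] F [0.9 0.2 0.3] w 1.001 q [-0.4  -0.16  2.06 -0.01  1.24 -0.55]
```

View pics/side1.png

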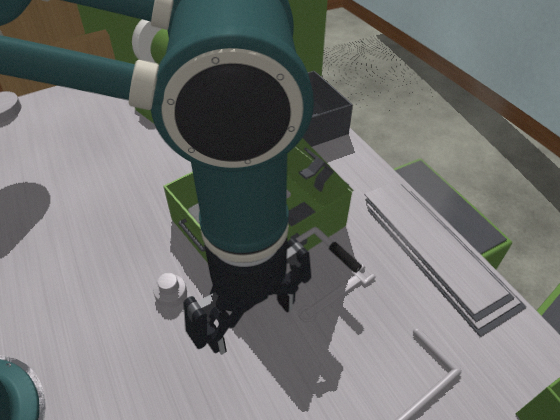

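View pics/scene1.png

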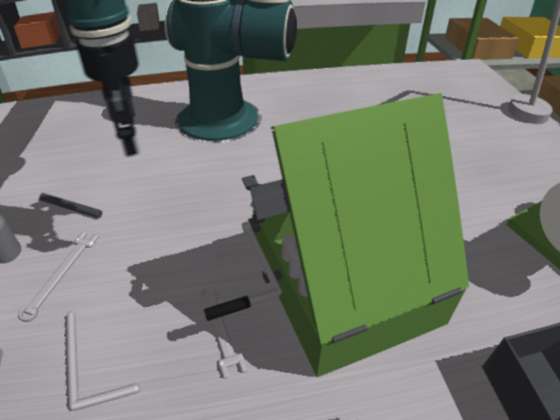

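Run:
```python
from h import *
from workcell import bot
s,R=st()
tp=chest(s["tool_pos"])
for n in ("scene","side"):
    c=np.load(f"pics/{n}1.npz");c0=np.load(f"pics/{n}0.npz")
    k=(c["depth"]>0)&(abs(c["depth"]-c0["depth"])>.02)
    P=cloud(c)[k]@np.array([f,l,[0,0,1]]).T-tp
    P=P[np.linalg.norm(P[:,:2],axis=1)<.2]
    for z in np.arange(-.02,.42,.03):
        q=P[(P[:,2]>z)&(P[:,2]<z+.03)]
        if len(q)>5: print(n,round(z,2),len(q),"f",q[:,0].min().round(3),q[:,0].max().round(3),"l",q[:,1].min().round(3),q[:,1].max().round(3))
print("grip est chest",chest([.6577,-.041,.085]))
plan(world([.640,-.170,.21]),8,0)
```

```text
t 2.25 chest [ 0.3915 -0.2303  0.2503] turn needed -0.032 z [-0.001 -0.008 -1.   ] F [-0.1  0.8 -0.3] w 0.996 q [-0.4  -0.16  2.06 -0.01  1.24 -0.55]
scene -0.02 199 f -0.048 0.058 l -0.011 0.013
scene 0.01 187 f -0.044 0.076 l -0.013 0.012
scene 0.04 473 f -0.012 0.076 l -0.017 0.021
scene 0.07 808 f -0.012 0.073 l -0.019 0.021
scene 0.1 1077 f 0.002 0.041 l -0.036 0.04
scene 0.13 1350 f -0.014 0.04 l -0.036 0.039
scene 0.16 1376 f -0.004 0.041 l -0.036 0.04
scene 0.19 825 f 0.004 0.039 l -0.034 0.037
side -0.02 261 f -0.057 0.055 l -0.015 0.007
side 0.01 548 f -0.074 0.073 l -0.018 0.008
side 0.04 1465 f -0.074 0.072 l -0.022 0.012
side 0.07 1788 f -0.071 0.069 l -0.023 0.013
side 0.1 1073 f -0.038 0.025 l -0.04 0.013
side 0.13 1779 f -0.038 0.032 l -0.04 0.018
side 0.16 1930 f -0.038 0.034 l -0.04 0.022
side 0.19 2211 f -0.036 0.026 l -0.038 0.014
side 0.22 2673 f -0.036 0.028 l -0.037 0.014
side 0.25 1092 f -0.036 0.026 l -0.048 0.01
side 0.28 2944 f -0.064 0.005 l -0.068 -0.022
side 0.31 8513 f -0.108 0.064 l -0.07 0.126
side 0.34 19385 f -0.126 0.06 l -0.068 0.124
side 0.37 50 f -0.12 -0.116 l 0.017 0.029
grip est chest [ 0.64022388 -0.1561156   0.085     ]
t 2.25 chest [ 0.3915 -0.2303  0.2503] turn needed -0.032 z [-0.001 -0.008 -1.   ] F [-0.1  0.8 -0.3] w 0.996 q [-0.4  -0.16  2.06 -0.01  1.24 -0.55]
[0, [0.0086, 0.0308, 0.0049], 0.0]
[0, [0.0086, 0.0308, 0.0049], 0.0]
[0, [0.0086, 0.0308, 0.0049], 0.0]
[0, [0.0086, 0.0308, 0.0049], 0.0]
[0, [0.0086, 0.0308, 0.0049], 0.0]
[0, [0.0086, 0.0308, 0.0049], 0.0]
[0, [0.0086, 0.0308, 0.0049], 0.0]
[0, [0.0086, 0.0308, 0.0049], 0.0]
```

{"method": "servo_tool", "body": {
  "moves": [
    [0, [0.0086, 0.0308, 0.005], -0.004],
    [0, [0.0086, 0.0308, 0.005], -0.004],
    [0, [0.0086, 0.0308, 0.005], -0.004],
    [0, [0.0086, 0.0308, 0.005], -0.004],
    [0, [0.0086, 0.0308, 0.005], -0.004],
    [0, [0.0086, 0.0308, 0.005], -0.004],
    [0, [0.0086, 0.0308, 0.005], -0.004],
    [0, [0.0086, 0.0308, 0.005], -0.004]
  ]
}}

```text
time: 2.92
tool_pos: [0.6604, -0.0468, 0.2059]
tcp_rot: [-2.022, -2.403, 0.014]
wrist_force: [1.2, 0.3, 0.6]
width: 0.999
```

Run:
```python
from h import *
from workcell import bot
plan(world([.640,-.170,.095]),8,0)
c=bot.read_camera("wrist"); cv2.imwrite(f"pics/wrist2.png",c["pixels"][:,:,::-1]); np.savez(f"pics/wrist2.npz",**c)
```

```text
t 2.92 chest [ 0.6418 -0.1623  0.2059] turn needed -0.005 z [-0.007 -0.006 -1.   ] F [1.2 0.3 0.6] w 0.999 q [-0.1   0.28  1.68 -0.01  1.19 -0.27]
[0, [-0.0009, -0.0001, 0.0139], 0.0]
[0, [-0.0009, -0.0001, 0.0139], 0.0]
[0, [-0.0009, -0.0001, 0.0139], 0.0]
[0, [-0.0009, -0.0001, 0.0139], 0.0]
[0, [-0.0009, -0.0001, 0.0139], 0.0]
[0, [-0.0009, -0.0001, 0.0139], 0.0]
[0, [-0.0009, -0.0001, 0.0139], 0.0]
[0, [-0.0009, -0.0001, 0.0139], 0.0]
```

View pics/wrist2.png

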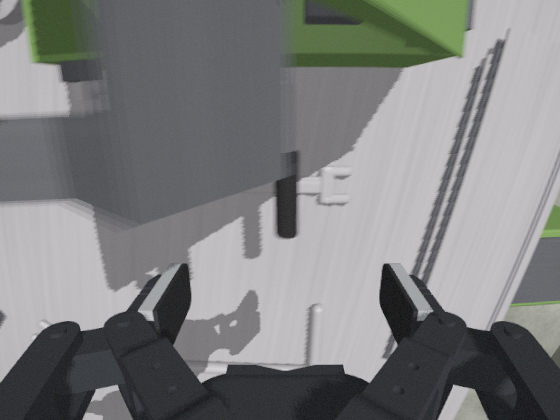

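The wrist view shows the black grip upright at (286,205), centred between the fingers. The large grey shape is the bracket, close to the lens. I descend now.

{"method": "servo_tool", "body": {
  "moves": [
    [0, [-0.001, 0, 0.015], 0],
    [0, [-0.001, 0, 0.015], 0],
    [0, [-0.001, 0, 0.015], 0],
    [0, [-0.001, 0, 0.015], 0],
    [0, [-0.001, 0, 0.015], 0],
    [0, [-0.001, 0, 0.015], 0],
    [0, [-0.001, 0, 0.013], 0],
    [0, [0, 0, 0.004], 0]
  ]
}}

```text
time: 3.63
tool_pos: [0.6655, -0.0398, 0.09]
tcp_rot: [-2.001, -2.414, 0.009]
wrist_force: [-0.7, 0.3, -0.7]
width: 1.002
```

Run:
```python
from h import *
from workcell import bot
st()
c=bot.read_camera("wrist"); cv2.imwrite(f"pics/wrist3.png",c["pixels"][:,:,::-1])
```

```text
t 3.63 chest [ 0.6481 -0.1563  0.09  ] turn needed 0.009 z [-0.008 -0.001 -1.   ] F [-0.7  0.3 -0.7] w 1.002 q [-0.1   0.39  1.76 -0.    1.   -0.28]
```

View pics/wrist3.png

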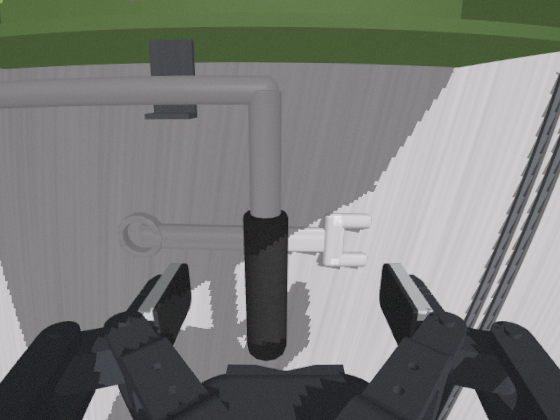

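The grip is at column 266 against a finger centre of 285, so the tool sits 8 mm too far forward in f. I correct that, move outward a little, then close.

{"method": "servo_tool", "body": {
  "moves": [
    [0, [-0.004, -0.004, -0.001], 0],
    [0, [-0.004, -0.004, -0.001], 0],
    [0, [-0.002, 0, 0], 0],
    [120, [0, 0, 0], 0],
    [180, [0, 0, 0], 0],
    [255, [0, 0, 0], 0],
    [255, [0, 0, 0], 0],
    [255, [0, 0, 0], 0]
  ],
  "newtons": 30
}}

```text
time: 4.35
tool_pos: [0.6614, -0.0525, 0.0977]
tcp_rot: [-2.005, -2.418, 0.002]
wrist_force: [-0.3, -0.8, 0.1]
width: 0.296
```

Run:
```python
from h import *
from workcell import bot
st()
c=bot.read_camera("wrist"); cv2.imwrite(f"pics/wrist4.png",c["pixels"][:,:,::-1])
```

```text
t 4.35 chest [ 0.6418 -0.1681  0.0977] turn needed 0.009 z [-0.001 -0.001 -1.   ] F [-0.3 -0.8  0.1] w 0.296 q [-0.12  0.38  1.77 -0.    1.   -0.3 ]
```

View pics/wrist4.png

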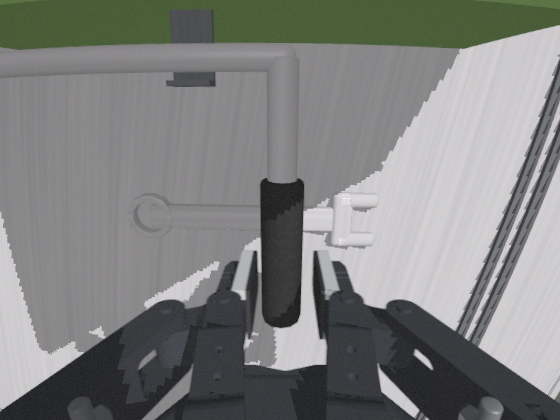

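{"method": "servo_tool", "body": {
  "moves": [
    [255, [0, 0, 0], 0],
    [255, [0, 0, 0], 0],
    [255, [0, 0, -0.0087], 0],
    [255, [0, -0.0008, -0.0087], 0],
    [255, [0, -0.0013, -0.0086], 0],
    [255, [0, -0.0018, -0.0085], 0],
    [255, [0, -0.0023, -0.0084], 0],
    [255, [0, -0.0028, -0.0082], 0]
  ],
  "newtons": 30
}}

```text
time: 5.07
tool_pos: [0.6514, -0.0543, 0.1494]
tcp_rot: [-2.004, -2.416, 0.006]
wrist_force: [1.3, -1.2, -3.9]
width: 0.195
```

```bash
cat >> h.py <<'E'
def arc(z0,n,step=.06,end=None):
    s,R=st();c=chest(s["tool_pos"])
    ph=np.arctan2(c[2]-z0,c[0]-.495);print("phi",ph.round(3),"r",np.hypot(c[2]-z0,c[0]-.495).round(4))
    for i in range(n):
        m=ph+step*(i+.5); d=np.array([0,-.145*step*np.sin(m),-.145*step*np.cos(m)]);print(round(ph+step*(i+1),2),d.round(4))
E
python3 - <<'E'
from h import *
from workcell import bot
arc(.0977,8)
c=bot.read_camera("side"); cv2.imwrite(f"pics/side5.png",c["pixels"][:,:,::-1])
E
```

```text
t 5.07 chest [ 0.6317 -0.1681  0.1494] turn needed 0.009 z [-0.004 -0.001 -1.   ] F [ 1.3 -1.2 -3.9] w 0.195 q [-0.12  0.31  1.75 -0.    1.09 -0.31]
phi 0.362 r 0.1462
0.42 [ 0.     -0.0033 -0.008 ]
0.48 [ 0.     -0.0038 -0.0078]
0.54 [ 0.     -0.0043 -0.0076]
0.6 [ 0.     -0.0047 -0.0073]
0.66 [ 0.     -0.0051 -0.007 ]
0.72 [ 0.     -0.0056 -0.0067]
0.78 [ 0.     -0.0059 -0.0064]
0.84 [ 0.     -0.0063 -0.006 ]
```

View pics/side5.png

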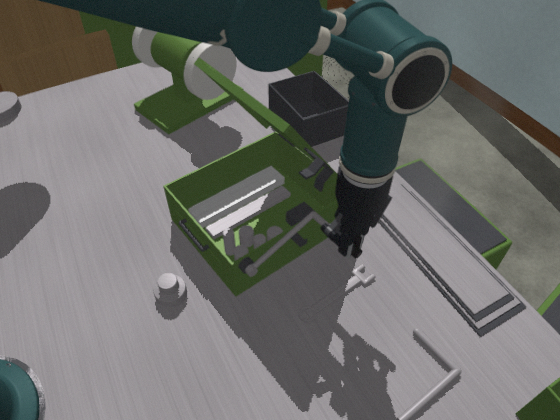

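The gripper at (350,235) holds the grip, and the rod has lifted off the clip. I continue the arc.

{"method": "servo_tool", "body": {
  "moves": [
    [255, [0, -0.0033, -0.008], 0],
    [255, [0, -0.0038, -0.0078], 0],
    [255, [0, -0.0043, -0.0076], 0],
    [255, [0, -0.0047, -0.0073], 0],
    [255, [0, -0.0051, -0.007], 0],
    [255, [0, -0.0056, -0.0067], 0],
    [255, [0, -0.0059, -0.0064], 0],
    [255, [0, -0.0063, -0.006], 0]
  ]
}}

```text
time: 5.78
tool_pos: [0.6102, -0.0616, 0.2149]
tcp_rot: [2.006, 2.418, -0.001]
wrist_force: [2.3, -1.3, -4.9]
width: 0.198
```

Run:
```python
from h import *
from workcell import bot
arc(.0977,5,.04)
c=bot.read_camera("side"); cv2.imwrite(f"pics/side6.png",c["pixels"][:,:,::-1])
```

```text
t 5.78 chest [ 0.5898 -0.168   0.2149] turn needed 0.009 z [-0.    -0.001 -1.   ] F [ 2.3 -1.3 -4.9] w 0.198 q [-0.14  0.18  1.79 -0.    1.18 -0.33]
phi 0.89 r 0.1507
0.93 [ 0.     -0.0046 -0.0036]
0.97 [ 0.     -0.0047 -0.0034]
1.01 [ 0.     -0.0048 -0.0032]
1.05 [ 0.    -0.005 -0.003]
1.09 [ 0.     -0.0051 -0.0028]
```

View pics/side6.png

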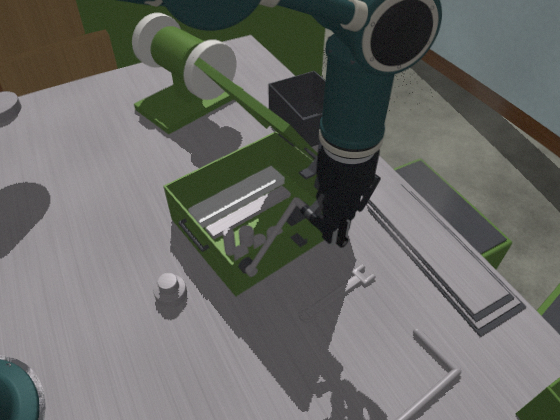

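{"method": "servo_tool", "body": {
  "moves": [
    [255, [0, -0.0045, -0.002], 0],
    [255, [0, -0.0045, -0.001], 0],
    [255, [0, -0.003, 0], 0],
    [255, [0, 0, 0], 0],
    [200, [0, 0, 0], 0],
    [130, [0, 0, 0], 0],
    [60, [0, 0, 0], 0],
    [0, [0, 0, 0], 0]
  ]
}}

```text
time: 6.5
tool_pos: [0.5968, -0.0638, 0.223]
tcp_rot: [2.003, 2.416, 0.003]
wrist_force: [-0.5, -1.1, 0.4]
width: 0.633
```

{"method": "servo_tool", "body": {
  "moves": [
    [0, [0, 0, 0], 0],
    [0, [-0.003, 0, -0.01], 0],
    [0, [-0.003, 0, -0.02], 0],
    [0, [-0.003, 0, -0.03], 0],
    [0, [0, 0, -0.03], 0],
    [0, [0, 0, -0.03], 0],
    [0, [0, 0, -0.03], 0],
    [0, [0, 0, -0.03], 0]
  ]
}}

```text
time: 7.17
tool_pos: [0.5926, -0.0737, 0.4008]
tcp_rot: [-1.992, -2.404, 0.021]
wrist_force: [0.1, -0.1, -0.3]
width: 1.003
```

Run:
```python
from h import *
from workcell import bot
st()
for n in ("scene","side"):
    c=bot.read_camera(n); cv2.imwrite(f"pics/{n}7.png",c["pixels"][:,:,::-1]); np.savez(f"pics/{n}7.npz",**c)
```

```text
t 7.17 chest [ 0.5704 -0.1768  0.4008] turn needed 0.01 z [-0.023  0.002 -1.   ] F [ 0.1 -0.1 -0.3] w 1.003 q [-0.16  0.08  1.56 -0.    1.53 -0.35]
```

View pics/side7.png

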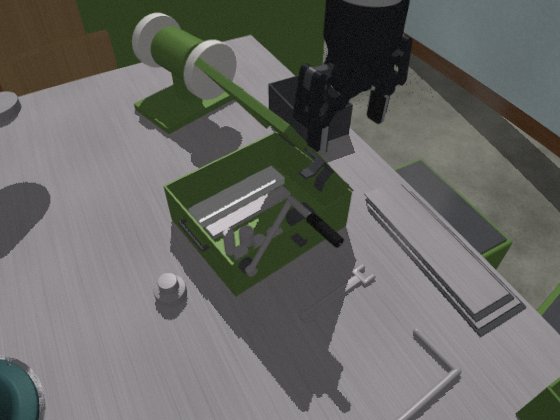

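View pics/scene7.png

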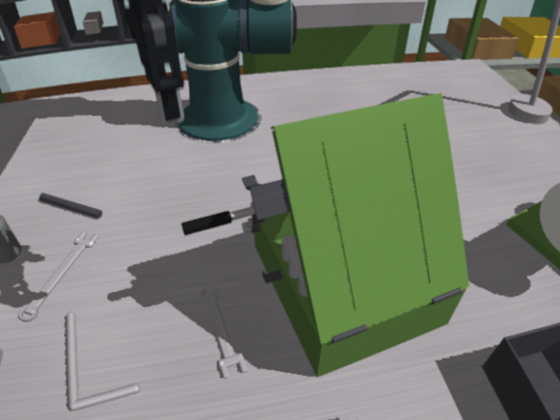

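The rod is up and stays there. The grip is at (323,230) in the side view and (207,222) in the scene view. Next I measure its angle.

Run:
```python
from h import *
B=np.array([f,l,[0,0,1]])
res={}
for n,box in (("scene",(178,205,240,240)),("side",(302,210,348,250))):
  for tag in ("7",):
    c=np.load(f"pics/{n}{tag}.npz");X=cloud(c);p=c["pixels"].astype(int)
    m=np.zeros(p.shape[:2],bool);x0,y0,x1,y1=box;m[y0:y1,x0:x1]=1
    P=X[m&(p.max(2)<45)&(c["depth"]>0)];P=P[P[:,2]>.15]
    mu=np.median(P,0);P=P[np.linalg.norm(P-mu,axis=1)<.05]
    print(n,len(P),(P.mean(0)@B.T).round(4), np.ptp(P@l))
```

```text
scene 535 [ 0.5853 -0.157   0.2086] 0.06471620316029374
side 484 [ 0.5749 -0.1578  0.2079] 0.06901120176571973
```

Rod angle is about 0.94, inside 0.85–1.09. I now cross above the lid to the middle of its free edge with the jaws shut.

{"method": "servo_tool", "body": {
  "moves": [
    [255, [0.03, 0.003, -0.003], 0],
    [255, [0.03, 0.003, -0.001], 0],
    [255, [0.03, 0.003, 0], 0],
    [255, [0.03, 0.003, 0], 0],
    [255, [0.03, 0.003, 0], 0],
    [255, [0.03, 0.003, 0], 0],
    [255, [0.03, 0.001, 0], 0],
    [255, [0.03, 0, 0], 0]
  ]
}}

```text
time: 7.93
tool_pos: [0.5706, 0.1658, 0.4158]
tcp_rot: [-2.02, -2.406, 0.012]
wrist_force: [0.3, -1.1, 0.5]
width: -0.002
```

Run:
```python
from h import *
from workcell import bot
s,R=st();print((R.T@(world([.589,.064,.37])-s["tool_pos"])).round(4))
c=bot.read_camera("scene"); cv2.imwrite(f"pics/scene8.png",c["pixels"][:,:,::-1])
```

```text
t 7.93 chest [0.5909 0.0628 0.4158] turn needed -0.003 z [-0.006 -0.006 -1.   ] F [ 0.3 -1.1  0.5] w -0.002 q [ 0.24  0.06  1.55 -0.    1.54  0.07]
[ 0.0014 -0.0016  0.0458]
```

View pics/scene8.png

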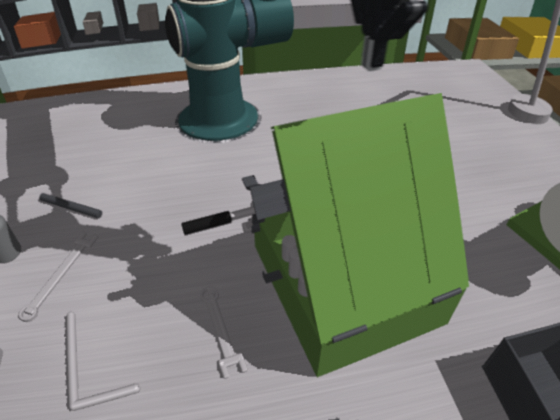

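The closed tips at (375,62) are above the middle of the lid's free edge, around (360,110). I descend until contact.

{"method": "servo_tool", "body": {
  "moves": [
    [255, [0, -0.001, 0.01], 0],
    [255, [0, -0.001, 0.012], 0],
    [255, [0, 0, 0.012], 0],
    [255, [0, 0, 0.006], 0],
    [255, [0, 0, 0.004], 0],
    [255, [0, 0, 0.004], 0],
    [255, [0, 0, 0.004], 0],
    [255, [0, 0, 0.003], 0]
  ]
}}

```text
time: 8.65
tool_pos: [0.563, 0.1689, 0.3575]
tcp_rot: [-2.009, -2.401, 0.017]
wrist_force: [-8.7, 1.1, 15.7]
width: 0.001
```

```bash
cat >> h.py <<'E'
def lid():
    # where the edge is if the tips (25 mm ahead) sit on it
    s,R=st();z=s["tool_pos"][2]-.025
    th=np.arcsin((z-.105)/.284);print("theta if touching",th.round(3),"edge f",(.751-.284*np.cos(th)).round(4))
E
python3 - <<'E'
from h import *
lid()
E
```

```text
t 8.65 chest [0.584  0.0672 0.3575] turn needed 0.0 z [-0.016 -0.001 -1.   ] F [-8.7  1.1 15.7] w 0.001 q [0.25 0.06 1.65 0.   1.44 0.07]
theta if touching 0.929 edge f 0.5809
```

Contact is made, and the force includes sideways friction. I follow the edge's arc, moving towards the robot and down.

{"method": "servo_tool", "body": {
  "moves": [
    [255, [0, -0.0045, 0.003], 0],
    [255, [0, -0.0045, 0.0035], 0],
    [255, [0, -0.0044, 0.0036], 0],
    [255, [0, -0.0043, 0.0037], 0],
    [255, [0, -0.0042, 0.0038], 0],
    [255, [0, -0.0042, 0.0039], 0],
    [255, [0, -0.0041, 0.004], 0],
    [255, [0, -0.004, 0.004], 0]
  ]
}}

```text
time: 9.32
tool_pos: [0.5292, 0.162, 0.331]
tcp_rot: [-2.016, -2.4, 0.001]
wrist_force: [-0.2, 0.2, 3.1]
width: -0.002
```

Run:
```python
from h import *
from workcell import bot
lid()
c=bot.read_camera("scene"); cv2.imwrite(f"pics/scene9.png",c["pixels"][:,:,::-1])
```

```text
t 9.32 chest [0.5495 0.0663 0.331 ] turn needed -0.003 z [-0.006  0.004 -1.   ] F [-0.2  0.2  3.1] w -0.002 q [ 0.25 -0.    1.77  0.01  1.38  0.07]
theta if touching 0.786 edge f 0.5503
```

View pics/scene9.png

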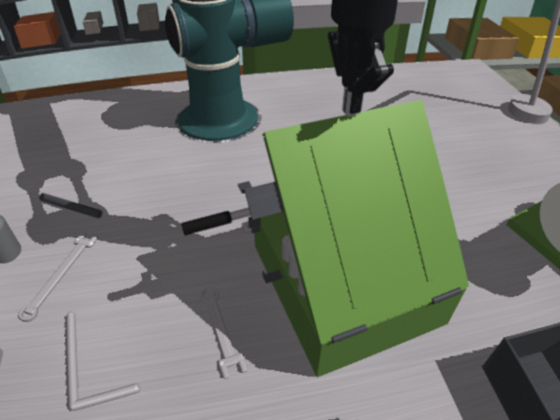

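The lid follows the tip at (352,105) with 3 N. I keep going, stopping short of home.

{"method": "servo_tool", "body": {
  "moves": [
    [255, [0, -0.0036, 0.0041], 0],
    [255, [0, -0.0037, 0.0041], 0],
    [255, [0, -0.0037, 0.0042], 0],
    [255, [0, -0.0037, 0.0043], 0],
    [255, [0, -0.0036, 0.0044], 0],
    [255, [0, -0.0036, 0.0044], 0],
    [255, [0, -0.0035, 0.0044], 0],
    [255, [0, 0, 0], 0]
  ]
}}

```text
time: 10.03
tool_pos: [0.4989, 0.1565, 0.2951]
tcp_rot: [-2.014, -2.398, 0.009]
wrist_force: [-0.4, 1.4, 1.6]
width: -0.001
```

Run:
```python
from h import *
from workcell import bot
lid()
c=bot.read_camera("side"); cv2.imwrite(f"pics/side10.png",c["pixels"][:,:,::-1])
c=bot.read_camera("scene"); cv2.imwrite(f"pics/scene10.png",c["pixels"][:,:,::-1])
```

```text
t 10.03 chest [0.5186 0.0662 0.2951] turn needed -0.003 z [-0.011  0.002 -1.   ] F [-0.4  1.4  1.6] w -0.001 q [ 0.25 -0.04  1.87  0.01  1.32  0.08]
theta if touching 0.62 edge f 0.5199
```

View pics/side10.png

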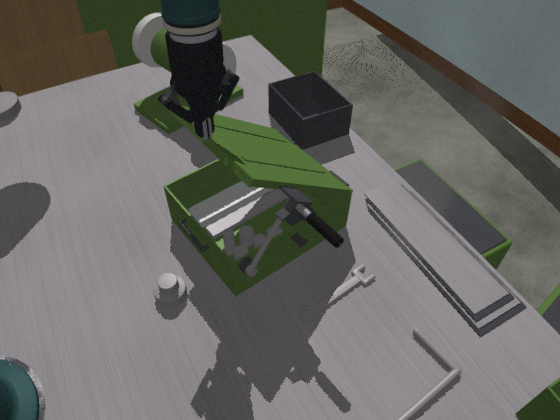

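View pics/scene10.png

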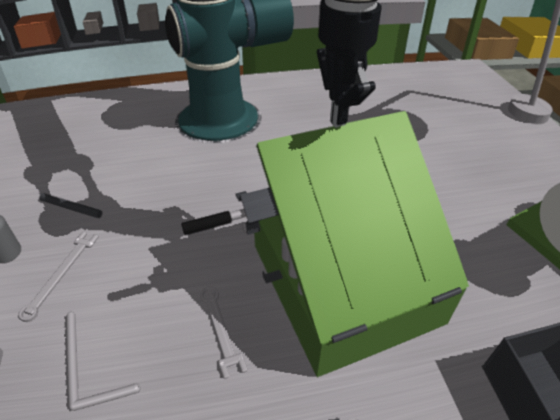

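The bracket now straddles the cross-bar at (245,213) in the scene view. I push down gently until it stops.

{"method": "servo_tool", "body": {
  "moves": [
    [255, [0, -0.0015, 0.002], 0],
    [255, [0, -0.0015, 0.002], 0],
    [255, [0, -0.001, 0.002], 0],
    [255, [0, -0.001, 0.002], 0],
    [255, [0, 0, 0.002], 0],
    [255, [0, 0, 0.002], 0],
    [255, [0, 0, 0.002], 0],
    [255, [0, 0, 0.002], 0]
  ]
}}

```text
time: 10.8
tool_pos: [0.496, 0.1557, 0.2897]
tcp_rot: [-2.017, -2.403, -0.002]
wrist_force: [-3.8, -0.3, 9.1]
width: -0.004
```

Run:
```python
from h import *
lid()
```

```text
t 10.8 chest [0.5157 0.066  0.2897] turn needed -0.003 z [-0.003  0.004 -1.   ] F [-3.8 -0.3  9.1] w -0.004 q [ 0.25 -0.05  1.89  0.    1.31  0.08]
theta if touching 0.597 edge f 0.5162
```

{"method": "servo_tool", "body": {
  "moves": [
    [255, [0, 0, 0.003], 0],
    [255, [0, 0, 0.003], 0],
    [255, [0, 0, 0.004], 0],
    [255, [0, 0, 0.004], 0],
    [255, [0, 0, 0.004], 0],
    [255, [0, 0, 0.004], 0],
    [255, [0, 0, 0.004], 0],
    [255, [0, 0, 0.004], 0]
  ]
}}

```text
time: 11.47
tool_pos: [0.4959, 0.1557, 0.2893]
tcp_rot: [2.017, 2.403, 0.018]
wrist_force: [-7.9, -1.7, 17.8]
width: 0.003
```

```bash
cat > meas.py <<'E'
from h import *
from workcell import bot
import sys
tag=sys.argv[1]
lid()
B=np.array([f,l,[0,0,1]])
C={n:bot.read_camera(n) for n in ("scene","side")}
for n,c in C.items(): cv2.imwrite(f"pics/{n}{tag}.png",c["pixels"][:,:,::-1])
c=C["scene"];X=cloud(c);p=c["pixels"].astype(int)
g=(p[...,1]>p[...,0]+25)&(p[...,1]>p[...,2]+40)&(c["depth"]>0)
m=np.zeros(g.shape,np.uint8);cv2.fillPoly(m,[np.array([(285,165),(395,140),(445,280),(335,310)])],1)
P=X[(m>0)&g]
for _ in range(2):
    mu=P.mean(0);v=np.linalg.svd(P-mu,full_matrices=False)[2];nn=v[2]*np.sign(v[2][2]);P=P[abs((P-mu)@nn)<.004]
th=np.arccos(nn[2]);print("theta",th.round(4))
S=[]
for n,box in (("scene",(178,205,240,240)),("side",(302,205,348,250))):
    c=C[n];X=cloud(c);p=c["pixels"].astype(int)
    m=np.zeros(p.shape[:2],bool);x0,y0,x1,y1=box;m[y0:y1,x0:x1]=1
    Q=X[m&(p.max(2)<45)&(c["depth"]>0)];Q=Q[Q[:,2]>.15]
    md=np.median(Q,0);Q=Q[np.linalg.norm(Q-md,axis=1)<.05];S.append(Q.mean(0)@B.T);print(n,len(Q),S[-1].round(4))
b=(S[0]+S[1])/2; bf,bz=b[0],b[2]-.006
print("rod",np.arctan2(bz-.085,bf-.495).round(3))
r=np.array([bf-.7505,bz-.104]);x=r@[np.cos(th),-np.sin(th)]+.2;z=r@[np.sin(th),np.cos(th)]+.015
print("bar in notch x",x.round(4),"z",z.round(4))
E
python3 meas.py 11
```

```text
t 11.47 chest [0.5155 0.066  0.2893] turn needed -0.002 z [ 0.011  0.006 -1.   ] F [-7.9 -1.7 17.8] w 0.003 q [ 0.25 -0.06  1.9   0.    1.29  0.08]
theta if touching 0.596 edge f 0.5159
theta 0.5979
scene 575 [ 0.5853 -0.1583  0.2083]
side 492 [ 0.5749 -0.1582  0.2078]
rod 0.942
bar in notch x 0.004 z 0.0001
```

View pics/scene11.png

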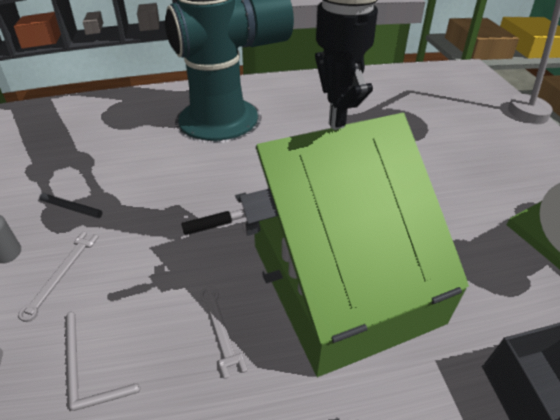

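View pics/side11.png

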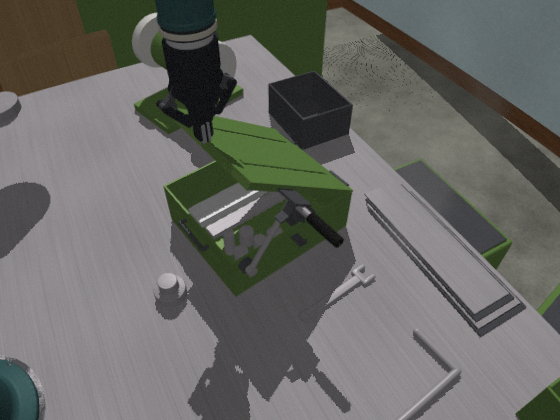

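The lid is at 0.598 and no longer moves at 18 N. The bar is in the notch at x ≈ 4 mm, z ≈ 0, so it is home. I back off, straight up.

{"method": "servo_tool", "body": {
  "moves": [
    [255, [0, 0, -0.004], 0],
    [255, [0, 0, -0.01], 0],
    [255, [0, 0, -0.02], 0],
    [255, [0, 0, -0.02], 0],
    [255, [0, 0, -0.02], 0],
    [255, [0, 0, -0.015], 0],
    [255, [0, 0, -0.005], 0],
    [255, [0, 0, 0], 0]
  ]
}}

```text
time: 12.23
tool_pos: [0.494, 0.1541, 0.3881]
tcp_rot: [2.017, 2.403, 0.014]
wrist_force: [0.8, 0.6, 0.3]
width: -0.0
```

```bash
python3 meas.py 12
```

```text
t 12.23 chest [0.5134 0.0647 0.3881] turn needed -0.003 z [ 0.009  0.004 -1.   ] F [0.8 0.6 0.3] w -0.0 q [ 0.25 -0.1   1.76  0.    1.47  0.08]
theta if touching 1.14 edge f 0.6325
theta 0.5988
scene 548 [ 0.5854 -0.1572  0.2085]
side 474 [ 0.5748 -0.1571  0.2079]
rod 0.943
bar in notch x 0.0039 z 0.0001
```

View pics/side12.png

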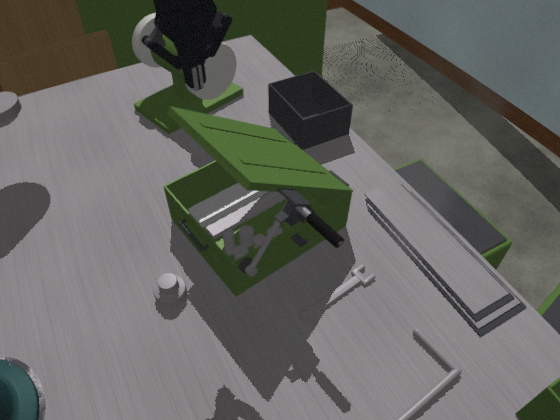

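The gripper is clear of the lid, at (195,70) in the side view. The lid rests on the cross-bar near (303,208), and nothing moved when I backed off. Handing in.

```bash
python3 -c "
from workcell import bot
print(bot.finish_job())"
```

```text
the job is handed in; nothing more can be done
None
```

The prop rod now holds the lid open with its cross-bar home in the notch, and I handed the job in at about 12 s of the 51 s allowed; no verdict was reported.

- **Rod:** I gripped it by the black grip, swung it up out of its clip to about 0.94 rad and let go. It stayed there.
- **Lid:** I pushed the middle of the free edge down with the shut fingertips, following its arc. It stopped moving under about 18 N, and I then backed off straight up.
- **Last checks, with the gripper clear of the lid:**
  - The lid was at 0.599 rad and the rod at 0.943 rad.
  - The bar sat in the notch at x ≈ 4 mm, z ≈ 0 mm, measured from the cameras to about 2 mm.
  - Both angles were the same before and after I let go, to within 0.001 rad, and the wrist force was about zero.
- **Disagreements:** none of the checks failed or disagreed. The first touch on the lid pressed at about 18 N, more than the 1–3 N expected, because I pushed straight down instead of along the arc. It eased once I followed the arc.

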